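# Hang the status dial plate on the clamp-stand hook

### The arm

A 6-joint arm with a two-finger parallel gripper is mounted at the origin on the work surface. World frame = base frame: x ahead of the robot, y to its left, z up, the work surface at z = 0. Lengths are in m, angles in rad, forces in N, time in s.
With the tool pointing down it reaches from about 0.425 to 0.95 m from the base axis. Payload 3.5 kg.
Tool frame: the origin (TCP) lies between the finger pads, 19 mm behind the fingertips; this is the grasp point; z points along the fingers, y is the line along which they close (so a half turn about z gives the same grasp; the last joint's range is limited). The gripper opens to 85 mm and grips with 20 to 120 N. Pads are 22 mm wide; open, the fingers measure 114 mm over their backs; the gripper's body (76 mm by 85 mm) begins 54 mm behind the grasp point. The pads swing forward as they close: fully open they stand 13 mm farther back than shut.
Start: joints at [-1.356, 0.286, 1.577, -0, 1.279, -0.15], TCP at [0.241, -0.631, 0.25] pointing down, gripper open.
Joint ranges: [-2.77, 2.77], [-0.9, 2.22], [0.21, 2.48], [-1.53, 4.67], [0.24, 2.81], [-2.84, 2.84]. Speed limits (rad/s): [2.79, 2.79, 3.14, 3.14, 3.14, 3.14].

### API

Orientations are given as a unit quaternion [x, y, z, w].
In Python, from plant import ctrl gives the robot as it stands. The module is installed in compiled form; this text tells all that it offers.
- The arm moves only by the tool send_rows, never from a script. Its argument "rows" is text: rows parted by semicolons, each of 7 numbers parted by spaces: the turn, a rotation vector about the tool's x, y, z in shares of 90 degrees (1.0 is 90 degrees), then the shift along the tool's x, y, z in a scale on which 1.0 is 1000 mm, then the opening, from -1 (shut) to 1 (fully open). A call has 1 to 8 rows; each row is the pose to reach, as a shift and turn from the pose commanded when the call began, along the tool's axes at that moment; what a row does not reach only later rows make up. A row lasts 1/8 s, in which the tool goes at most 62.5 mm and 10.7 degrees, less where a joint would pass 70% of its speed; a pose out of reach is approached as far as the arm can. A shift or turn number past 1, either way, is cut back to 1. A call with a gripper value outside its range is refused whole. The fingers move at their own pace and stop on an object; "grip_force" is the grip in N (left out, the last holds). Time passes only in rows, so rows that repeat a pose let the fingers close. It gives the time, the measured TCP pose, the force, the opening and the grip force at its end, in the units of the state.
- ctrl.get_state(): the state, without advancing time (a new reading comes with each control period).
- ctrl.read_camera(name): name is "scene" or "top" or "wrist"; returns a dict with "color" (384x512x3 uint8, red, green, blue), "fx", "fy", "cx", "cy" (pixels), "D" ([k1, k2, p1, p2, k3] as OpenCV has them; the pictures are not rectified), "extrinsics" (4x4, takes a point from world to camera coordinates). Camera axes: x right, y down, z forward; pixel columns grow to the right and rows downward; lengths in m; the calibration is good to about 2 mm. A picture is of the moment at which its call begins. There is no depth.
- ctrl.sign_off(): hands the job in; it is judged then, once.
Trained networks look in a picture, given as the dict that the camera call returned (one of the last four; its "shot" number tells which), for a name from the list of things; names that differ only in an ending like _2 or _b are one class to them, and where a whole thing is asked for, a point or a joint stands for the part that bears it (a point fixed in the world has none). Each returns a list of dicts, best first, with "p" (0 to 1); they miss things now and then, are a little off and sometimes report something else, mostly with a low value. They report only what shows in the picture. A call takes as long as a camera call. They do not tell look-alikes from the thing itself.
- ctrl.look_for(picture, target): "position" ([x, y, z] in m, in the coordinates of the camera as it stood for that picture, good to about 4 mm: the middle of the surface that is visible of it).
The state is a dict: "time": time; "qpos": joint angles; "dq": joint speeds; "joint_efforts": joint torques, N m; "eef_pos": TCP position; "tcp_rot": TCP orientation; "contact_force": force on the tool from outside, world axes, zero at the start; "wrist_torque": the same for the moment, N m; "opening": opening from 0.0 (shut) to 1.0 (fully open); "finger_force": force on a finger pad.
Only numpy, scipy, OpenCV 4.12 (cv2) and the standard library are available. Lean on these libraries where they do the work, as an engineer would, in place of code of your own. Each camera call takes 0.05 s, during which the arm holds its last target. There are 200 camera calls.

### The job

Take the instrument's status dial plate out of its holder and hang it by its slot on the hook bar of the stand, in the bar's notch (find it by feel), with the dial facing outward, away from the post. Set it down on the notch's floor before letting go, gently, without forcing or dropping it onto the hook or shifting the hook in its clamp, and leave it hanging there still, upright and square to the bar. Leave the other things on the bench alone.

Things in the scene. Friction and masses are not known exactly. Their poses are not given: they have to be found in the camera images.
- plate: Bare aluminium plate, 10 mm thick (x), 70 wide (y), 150 tall (z), 150-290 g, upright in the holder at the start. Origin: centre of its lower edge. A white dial with black ticks and pointer, 62 mm across, is on its +x face only. A through slot 26 mm wide, centred, runs from 70 to 116 mm above the origin; its ceiling (116 mm up) is what rests on the hook. Above it a solid grip strip up to 150 mm.
- plate_grip (a point): Grip point on the plate, 145 mm above its lower edge, mid-width, mid-thickness: a TCP here, closing across the 10 mm thickness, has its fingertips 10 mm above the slot's ceiling. Keep them at least 8 mm above it: beside a plate in the notch the bar rises 6 mm above the ceiling.
- plate_front (a point): Imaginary point 100 mm straight out from the plate's mid-plane on the dial's side, 35 mm above its lower edge; shows which way the dial faces.
- holder: Fixed grey plastic block, 100 mm square, 35 tall, with two open-topped slots crossing at its centre, one along its x and one along its y, each 14 mm wide, 76 long, 25 deep, floor 10 mm above the bench. The plate starts centred in the y slot, its x axis along the holder's x; the holder has any yaw. It can be set back a quarter turn round, in the other slot, to take a new grip. Origin: underside.
- stand: Fixed clamp stand: grey base 130 x 110 x 14 mm, steel post 12 mm thick, 224 tall. Origin: post axis at bench level; +x is outward, the way the hook bar points. A clamp block on the post (28 mm square, 30 tall) carries the bar. Block height and bar reach were set by hand, are held by friction (80 N to shift) and are NOT measured: height within 8 mm, reach within 12 mm, either way of nominal.
- notch_nominal (a point): Point fixed to the stand, 78 mm out from the post axis and 200 mm up: where the centre of the notch's floor would be at the nominal setting. The real notch is up to 12 mm nearer or farther along x and, independently, up to 8 mm higher or lower; it is on the bar's centre line, so y is exact.
- stand_foot (a point): Point 78 mm out from the post axis at bench level. The bar above it: steel, level, 10 mm wide, underside 6 mm below the notch's floor. The notch is 16 mm long (x), 6 deep (its floor is hook_c0 in the rules). Outward of it the bar's top, 6 mm above the notch's floor, is level for 34 mm, then an upturned tip 8 mm long rises 14 mm above the floor (42-50 mm from the notch centre). Inward it is level.
- amber_bottle: Bystander: capped amber glass bottle, 66 mm across, 140 mm tall; origin at its underside.
- sample_jar: Bystander: glass jar with a lid, 48 mm across, 60 mm tall; origin at its underside.
- wrench: Bystander: flat steel wrench, about 160 mm long, 8 mm thick, lying on the bench; origin mid-length at its underside, x along it.
Not all that is in view belongs to the job. What is meant by the plate is not yellow, and is the smaller of those in its own colour.

How it is judged:
By the outcome, as a careful person would: the job done as asked, in the order asked, and still so for the second after the job is handed in, with the robot touching nothing.
It also fails if it takes over 72 s, if anything falls off the work surface, if the arm or the gripper's body presses on something with over 40 N, if the wrist force passes 120 N, or if a joint passes its speed limit or range.

## Working session

There is one attempt and no reset: what is moved stays moved. The work goes in short steps, Python scripts to look and compute and a tool call to move; the robot and the scene stay as the last step left them, time stands still between calls to the robot, and variables do not carry over. Pictures are saved under pics/ and viewed, at most 10 in all, crops included, and the job is handed in when it is done.

Besides the shell and the picture viewer there is one more tool, called by a JSON object that holds its "name" and its "arguments". send_rows: Moves the arm, as the interface text tells. Its arguments: {"type":"object","properties":{"rows":{"type":"string"},"grip_force":{"type":"number"}},"required":["rows"]}

```bash
mkdir -p pics
cat > h.py <<'E'
import numpy as np, cv2
from plant import ctrl
from scipy.spatial.transform import Rotation as R
def cam(n,save=None):
    p=ctrl.read_camera(n)
    if save: cv2.imwrite(f'pics/{save}.png',p['color'][:,:,::-1])
    return p
def KD(p): return np.array([[p['fx'],0,p['cx']],[0,p['fy'],p['cy']],[0,0,1.]]),np.array(p['D'],float)
def ray(p,uv):
    K,D=KD(p); q=cv2.undistortPoints(np.array([[uv]],float),K,D)[0,0]
    E=np.array(p['extrinsics']); Rm=E[:3,:3]; o=-Rm.T@E[:3,3]; d=Rm.T@np.array([*q,1.]); return o,d/np.linalg.norm(d)
def onz(p,uv,z): o,d=ray(p,uv); return o+d*(z-o[2])/d[2]
def tri(rs):
    A=sum(np.eye(3)-np.outer(d,d) for o,d in rs); b=sum((np.eye(3)-np.outer(d,d))@o for o,d in rs)
    x=np.linalg.solve(A,b); return x,[np.linalg.norm(np.cross(x-o,d))*1000 for o,d in rs]
def proj(p,X):
    E=np.array(p['extrinsics']);K,D=KD(p)
    return cv2.projectPoints(np.atleast_2d(np.array(X,float)),cv2.Rodrigues(E[:3,:3])[0],E[:3,3],K,D)[0][:,0]
def w(p,c): E=np.array(p['extrinsics']); return E[:3,:3].T@(np.array(c)-E[:3,3])
def st():
    s=ctrl.get_state(); return s
np.set_printoptions(precision=4,suppress=True)
E
cat > a.py <<'E'
from h import *
ps={n:cam(n,n+'0') for n in ('scene','top')}
for n,p in ps.items():
    print(n,'cam at',w(p,[0,0,0]))
    for t in ('plate','plate_grip','plate_front','holder','stand','notch_nominal','stand_foot','amber_bottle','sample_jar','wrench'):
        try:
            for d in ctrl.look_for(p,t)[:4]:
                x=w(p,d['position']); print(t,round(d['p'],2),x,proj(p,x)[0].round())
        except Exception as e: print(t,e)
s=st(); print(s)
cv2.imwrite('pics/both0.png',cv2.resize(np.vstack([ps['scene']['color'],ps['top']['color']]),None,fx=.78,fy=.78)[:,:,::-1])
E
python3 a.py
```

```text
scene cam at [1.0701 0.4253 0.8181]
plate 0.85 [0.5012 0.2396 0.1127] [348. 248.]
plate 0.6 [0.3571 0.2736 0.0838] [388. 227.]
plate 0.56 [0.6449 0.2256 0.1263] [306. 285.]
plate_grip 0.97 [0.6486 0.2263 0.1254] [305. 286.]
plate_grip 0.88 [0.3585 0.269  0.0853] [386. 226.]
plate_grip 0.74 [0.4992 0.242  0.1141] [349. 248.]
plate_front 0.94 [0.4968 0.2395 0.1101] [349. 248.]
plate_front 0.79 [0.6498 0.2278 0.1278] [306. 286.]
plate_front 0.58 [0.3585 0.2682 0.0867] [386. 225.]
holder 0.69 [0.4882 0.2597 0.0301] [352. 271.]
holder 0.59 [ 0.5183 -0.1953  0.0138] [202. 195.]
stand 0.61 [ 0.5193 -0.1978  0.0171] [201. 193.]
notch_nominal 0.71 [ 0.5183 -0.1957  0.014 ] [202. 194.]
stand_foot 0.58 [ 0.5149 -0.1975  0.0151] [203. 193.]
amber_bottle 0.69 [0.7431 0.006  0.0885] [194. 268.]
sample_jar 0.98 [0.3968 0.0101 0.0432] [289. 197.]
wrench 0.67 [0.5845 0.0133 0.005 ] [244. 249.]
top cam at [ 0.4058 -0.0057  1.1378]
plate 0.69 [0.3413 0.2654 0.0952] [158. 289.]
plate 0.59 [0.6315 0.2197 0.1435] [176. 173.]
plate 0.55 [0.4778 0.2282 0.1244] [172. 235.]
plate_grip 0.93 [0.6362 0.2211 0.14
[... 377 characters left out ...]
minal 0.97 [ 0.5165 -0.2002  0.0172] [335. 225.]
stand_foot 0.8 [ 0.5159 -0.1968  0.0167] [334. 225.]
amber_bottle 0.67 [ 0.7126 -0.0047  0.0991] [265. 147.]
wrench 0.58 [0.5678 0.0125 0.0053] [258. 206.]
{'time': 1.1, 'qpos': array([-1.356 ,  0.2863,  1.5767,  0.    ,  1.2786, -0.15  ]), 'dq': array([ 0.0004,  0.0005,  0.0007, -0.0002, -0.0005,  0.0014]), 'joint_efforts': array([  0.0004, -40.5972, -29.2946,  -0.0001,   0.0005,  -0.    ]), 'eef_pos': array([ 0.2408, -0.6306,  0.2501]), 'tcp_rot': array([0.9834, 0.1814, 0.    , 0.    ]), 'contact_force': array([-0.0829, -0.2769,  0.9259]), 'wrist_torque': array([ 0.052 , -0.0038, -0.0093]), 'finger_force': 0.0, 'opening': 0.9981949903996457}
```

View pics/both0.png

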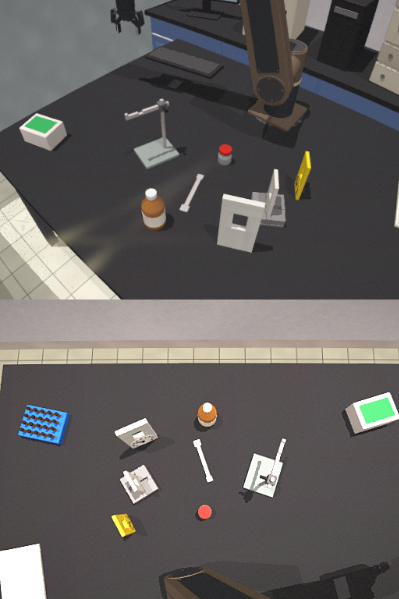

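The scene view shows three plates: yellow at the right (300,175 in the composite), a large white/aluminium one in front (240,222), and the smaller aluminium one in the grey holder (272,195). The holder one is the target. In the top view the stand is at about (265,470), with its bar pointing up and right to (283,440). Next I zoom in.

Run:
```python
import cv2,numpy as np
s=cv2.imread('pics/scene0.png');t=cv2.imread('pics/top0.png')
f=lambda i,x,y,w,h:cv2.resize(i[y:y+h,x:x+w],(400,300),interpolation=cv2.INTER_CUBIC)
cv2.imwrite('pics/c1.png',np.vstack([np.hstack([f(s,290,205,112,84),f(s,140,115,112,84)]),np.hstack([f(t,130,190,100,75),f(t,300,170,100,75)])]))
```

```text
(no output)
```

View pics/c1.png

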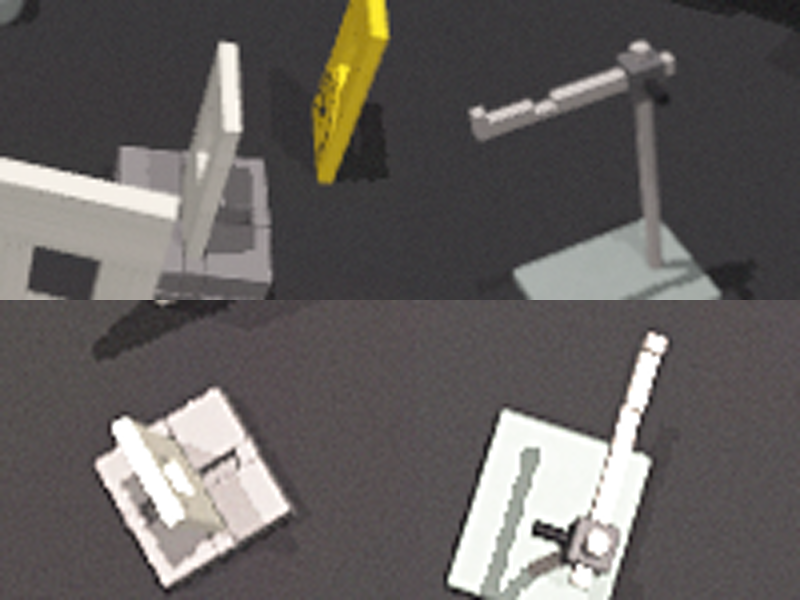

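```bash
cat >> h.py <<'E'
def T():
    s=ctrl.get_state(); return np.array(s['eef_pos']),R.from_quat(s['tcp_rot'])
def yawrot(y): # tool down with tool x at yaw y (rad)
    return R.from_matrix(np.array([[np.cos(y),np.sin(y),0],[np.sin(y),-np.cos(y),0],[0,0,-1.]]))
def go(P,yaw=None,rot=None,frm=None):
    p,r=frm or T(); q=rot or (yawrot(yaw) if yaw is not None else r)
    print('turn',np.degrees((r.inv()*q).as_rotvec()).round(2),'shift',(r.inv().apply(np.array(P)-p)*1000).round(1))
E
python3 - <<'E'
from h import *
p=cam('wrist'); pos,r=T(); E=np.array(p['extrinsics'])
print('cam in tool',r.inv().apply(w(p,[0,0,0])-pos), '\n',(r.inv().as_matrix()@E[:3,:3].T), p['fx'],p['fy'],p['cx'],p['cy'],p['D'])
for z in (0.2,0.25):
  go([0.5,-0.4,0.42],0.0)
go([0.56,-0.33,0.42],-0.27); go([0.50,0.10,0.42],0.57)
E
```

```text
cam in tool [ 0.0728  0.0004 -0.1242] 
 [[-0.0002 -0.9582 -0.2861]
 [ 1.     -0.0001 -0.0005]
 [ 0.0004 -0.2861  0.9582]] 288.82563341442966 288.82563341442966 255.42655595346986 194.63500665085172 [-0.0056  0.      0.      0.      0.    ]
turn [-0.  -0.  20.9] shift [ 324.4 -122.9 -170. ]
turn [-0.  -0.  20.9] shift [ 324.4 -122.9 -170. ]
turn [-0.   -0.   36.37] shift [ 405.4 -166.9 -170. ]
turn [ -0.    -0.   -11.76] shift [ 502.7 -590.  -170. ]
```

Units first: shifts go in shares of 1000 mm and turns go in shares of 90 degrees. So 342 mm / 1000 = 0.342, -170 mm / 1000 = -0.17.

{"name": "send_rows", "arguments": {"rows": "0 0 0 0.342 -0.17 -0.17 1;0 0 0 0.342 -0.17 -0.17 1;0 0 0 0.342 -0.17 -0.17 1;0 0 0 0.342 -0.17 -0.17 1;0 0 0 0.342 -0.17 -0.17 1;0 0 0 0.342 -0.17 -0.17 1;0 0 0 0.342 -0.17 -0.17 1;0 0 0 0.342 -0.17 -0.17 1"}}

```text
time: 2.15
eef_pos: [0.5016, -0.3478, 0.4227]
tcp_rot: [0.983, 0.184, 0.001, 0.002]
contact_force: [-0.5, 0.5, -0.5]
opening: 0.998
finger_force: 0.0
```

```bash
cat > b.py <<'E'
from h import *
import sys,pickle
n=sys.argv[1]; p=cam('wrist',n); pickle.dump(p,open(n+'.pkl','wb')); print(T()[0],st()['time'])
go([0.50,-0.05,0.42],np.radians(75))
E
python3 b.py w1
```

```text
[ 0.5004 -0.3489  0.421 ] 2.2
turn [  0.11   0.03 -53.96] shift [ 107.  -279.1    0.5]
```

To row units: -279 mm / 1000 = -0.279, 107 mm / 1000 = 0.107, -54 degrees / 90 = -0.6.

{"name": "send_rows", "arguments": {"rows": "0 0 -0.1111 0.107 -0.279 0 1;0 0 -0.2222 0.107 -0.279 0 1;0 0 -0.3333 0.107 -0.279 0 1;0 0 -0.4444 0.107 -0.279 0 1;0 0 -0.5556 0.107 -0.279 0 1;0 0 -0.6 0.107 -0.279 0 1;0 0 -0.6 0.107 -0.279 0 1;0 0 -0.6 0.107 -0.279 0 1"}}

```text
time: 3.2
eef_pos: [0.4999, -0.0521, 0.4193]
tcp_rot: [0.795, 0.607, -0.0, -0.0]
contact_force: [0.0, -0.2, 0.2]
opening: 1.004
finger_force: 0.0
```

```bash
python3 b.py w2
python3 - <<'E'
import cv2,numpy as np
a=cv2.imread('pics/w1.png');b=cv2.imread('pics/w2.png')
cv2.imwrite('pics/w12.png',cv2.resize(np.hstack([a,b]),(800,300)))
E
python3 -c "
from h import *
go([0.47,0.08,0.42],np.radians(33))"
```

```text
[ 0.5    -0.052   0.4194] 3.25
turn [-0.06  0.01 -0.26] shift [ 2.  -0.5 -0.6]
turn [-0.05  0.03 41.74] shift [119.5 -63.7  -0.5]
```

View pics/w12.png

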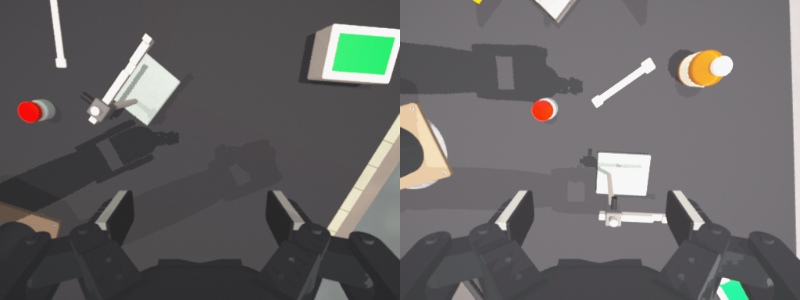

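Left (w1): the stand is clear, post cap at (97,108), bar running to its tip at (148,38). Right (w2): bar at (600–670,217), with its tip near the right finger. Next, both sides of the plate.

To row units: 127 mm / 1000 = 0.127, 39 mm / 1000 = 0.039, 42 degrees / 90 = 0.4667.

{"name": "send_rows", "arguments": {"rows": "0 0 0.1111 0.127 0.039 0 1;0 0 0.2222 0.127 0.039 0 1;0 0 0.3333 0.127 0.039 0 1;0 0 0.4444 0.127 0.039 0 1;0 0 0.4667 0.127 0.039 0 1;0 0 0.4667 0.127 0.039 0 1"}}

```text
time: 4.0
eef_pos: [0.5709, 0.0608, 0.4199]
tcp_rot: [0.959, 0.283, -0.0, -0.0]
contact_force: [-0.5, 0.3, 0.9]
opening: 1.004
finger_force: 0.0
```

```bash
python3 b.py w3; python3 -c "
from h import *
go([0.38,0.35,0.42],np.radians(33))"
```

```text
[0.5708 0.0609 0.42  ] 4.05
turn [ -0.     0.   -42.07] shift [-119.7   54.5   -0. ]
turn [-0.    0.   -0.07] shift [  -3.  -346.4    0. ]
```

To row units: -346 mm / 1000 = -0.346.

{"name": "send_rows", "arguments": {"rows": "0 0 0 0 -0.346 0 1;0 0 0 0 -0.346 0 1;0 0 0 0 -0.346 0 1;0 0 0 0 -0.346 0 1;0 0 0 0 -0.346 0 1;0 0 0 0 -0.346 0 1;0 0 0 0 -0.346 0 1"}}

```text
time: 4.92
eef_pos: [0.3816, 0.3532, 0.4203]
tcp_rot: [0.958, 0.285, 0.0, -0.0]
contact_force: [0.5, -0.1, -0.2]
opening: 0.996
finger_force: 0.0
```

```bash
python3 b.py w4
python3 - <<'E'
import cv2,numpy as np,pickle
from h import proj
f=lambda i,x,y,w,h:cv2.resize(i[y:y+h,x:x+w],(400,300),interpolation=cv2.INTER_CUBIC)
out=[]
for n in ('w3','w4'):
    p=pickle.load(open(n+'.pkl','rb')); u=proj(p,[[0.49,0.235,0.09]])[0]; x,y=int(np.clip(u[0]-100,0,312)),int(np.clip(u[1]-75,0,234)); print(n,x,y)
    out.append(f(p['color'][:,:,::-1],x,y,200,150))
for n in ('w1','w2'):
    p=pickle.load(open(n+'.pkl','rb')); u=proj(p,[[0.57,-0.22,0.2]])[0]; x,y=int(np.clip(u[0]-60,0,392)),int(np.clip(u[1]-45,0,294)); print(n,x,y)
    out.append(f(p['color'][:,:,::-1],x,y,120,90))
cv2.imwrite('pics/c2.png',np.vstack([np.hstack(out[:2]),np.hstack(out[2:])]))
E
```

```text
[0.3825 0.3523 0.4202] 4.975
turn [  0.03  -0.01 -41.95] shift [-120.9  401.2    0.4]
w3 32 64
w4 257 64
w1 109 29
w2 278 230
```

View pics/c2.png

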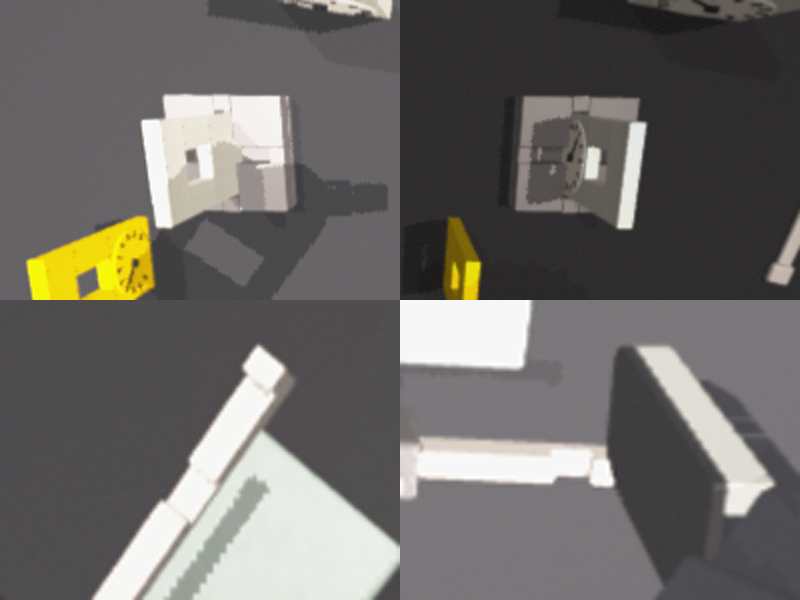

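w3 shows the plain back face, with the top strip at about (102–119, 123–178). w4 shows the dial, so the dial faces the +y side (yaw about 123°). In w1 the notch floor is at about px (166,87) and the tip at about (188,50). Now I triangulate.

```bash
cat > c.py <<'E'
from h import *
import pickle
L=lambda n:pickle.load(open(n+'.pkl','rb'))
p1,p2,p3,p4=map(L,('w1','w2','w3','w4')); sc=cam('scene'); 
# refine strip quads by brightness threshold
def quad(p,box):
    x,y,X,Y=box; g=cv2.resize(cv2.cvtColor(p['color'],cv2.COLOR_RGB2GRAY)[y:Y,x:X],None,fx=8,fy=8,interpolation=cv2.INTER_CUBIC)
    m=(g>225).astype(np.uint8); n,l,s,c=cv2.connectedComponentsWithStats(m); k=1+np.argmax(s[1:,4])
    r=cv2.minAreaRect(np.argwhere(l==k)[:,::-1].astype(np.float32)); b=(cv2.boxPoints(r)+.5)/8-.5+[x,y]; 
    b=b[np.argsort(b[:,1])]; return np.vstack([b[:2][np.argsort(b[:2,0])],b[2:][np.argsort(b[2:,0])]]),np.array(r[1])/8
a,ra=quad(p3,(98,118,124,184)); b,rb=quad(p4,(360,118,386,184)); print(a,ra,b,rb)
C=[]
for u,v in zip(a,b):
    X,e=tri([ray(p3,u),ray(p4,v)]); C.append(X); print(X,e)
C=np.array(C); print('centre',C.mean(0)); d=(C[0]+C[1]-C[2]-C[3])/2; print('len',np.linalg.norm(d),'yaw',np.degrees(np.arctan2(d[1],d[0]))); t=(C[1]+C[3]-C[0]-C[2])/2; print('thick',t)
print('holder',[w(p,dd['position']) for p in (sc,) for dd in ctrl.look_for(p,'holder')[:1]])
V=[('w1',p1,(166,86.6)),('w2',p2,(329.3,279.2)),('sc',sc,(180.6,145))]
for k in ([0,1],[0,2],[1,2],[0,1,2]):
    print('notch',k,*tri([ray(V[i][1],V[i][2]) for i in k]))
print('tip',*tri([ray(p1,(188.5,50)),ray(sc,(161.8,146.5))]))
E
python3 c.py
```

```text
[[102.8125 117.5625]
 [123.4375 117.5625]
 [102.8125 176.9375]
 [123.4375 176.9375]] [59.375 20.625] [[372.5135 125.355 ]
 [378.9528 126.1949]
 [365.776  177.0088]
 [372.2154 177.8487]] [ 6.4939 52.0914]
[0.5121 0.2567 0.1603] [np.float64(4.474530649721848), np.float64(4.474530649721806)]
[0.5203 0.2415 0.1393] [np.float64(5.235714881852837), np.float64(5.235714881852753)]
[0.4496 0.2228 0.1715] [np.float64(0.3381585217792781), np.float64(0.33815852177923744)]
[0.4545 0.2052 0.1504] [np.float64(0.20385298247671685), np.float64(0.2038529824766488)]
centre [0.4841 0.2316 0.1554]
len 0.07397734942111972 yaw 28.70716217720367
thick [ 0.0065 -0.0164 -0.0211]
holder [array([0.4879, 0.2593, 0.0333])]
notch [0, 1] [ 0.5565 -0.2208  0.2035] [np.float64(0.3192707043538653), np.float64(0.319270704353978)]
notch [0, 2] [ 0.5552 -0.2184  0.1967] [np.float64(0.8254313873851876), np.float64(0.8254313873853445)]
notch [1, 2] [ 0.5561 -0.2196  0.1995] [np.float64(3.3187221006533916), np.float64(3.318722100653576)]
notch [0, 1, 2] [ 0.5561 -0.2197  0.1995] [np.float64(0.05989913288858174), np.float64(3.327011900084738), np.float64(3.3107784626369092)]
tip [ 0.5997 -0.2346  0.2105] [np.float64(0.5621661508529754), np.float64(0.5621661508528736)]
```

```bash
cat > d.py <<'E'
from h import *
import pickle
L=lambda n:pickle.load(open(n+'.pkl','rb'))
p1,p3,p4=L('w1'),L('w3'),L('w4')
a=np.array([[102.3,124.3],[110.2,122.8],[110.8,178.2],[118.8,175.8]]); b=np.array([[372.3,125],[379.4,125.3],[365.4,177],[372.7,178]])
C=np.array([tri([ray(p3,u),ray(p4,v)])[0] for u,v in zip(a,b)]); print(C,C.mean(0))
d=(C[0]+C[1]-C[2]-C[3])/2; print('len',np.linalg.norm(d),'yaw',np.degrees(np.arctan2(d[1],d[0])))
# single-view yaw at plane z=0.16
for p,q in ((p3,a),(p4,b)):
    g=np.array([onz(p,u,0.16) for u in q]); d=(g[0]+g[1]-g[2]-g[3])/2;t=(g[1]+g[3]-g[0]-g[2])/2; print('view c',g.mean(0),np.linalg.norm(d),np.degrees(np.arctan2(d[1],d[0])),np.linalg.norm(t))
# holder block top edges from w4/w3 crops: bottom/top corners of the block's top face
for p,o,q in ((p3,(32,64),[(164,95),(282,97),(288,211)]),(p4,(257,64),[(522,97),(640,98),(638,211),(516,211)])):
    dx=0 if p is p3 else 400
    print('holder',[onz(p,((x-dx)/2+o[0],y/2+o[1]),0.035)[:2] for x,y in q])
# stand yaw: bar edges in w1
f=lambda x,y:onz(p1,(109+x/3.3333,29+y/3.3333),0.206)
print('bar edge L',f(191,159),f(244,77)); A,B=f(92,300),f(163,203); d=B-A; print(np.degrees(np.arctan2(d[1],d[0])));A,B=f(215,180),f(262,100);d=B-A; print(np.degrees(np.arctan2(d[1],d[0])))
E
python3 d.py
```

```text
[[0.5083 0.2554 0.1618]
 [0.5142 0.2476 0.1604]
 [0.4488 0.2172 0.1595]
 [0.4551 0.2088 0.1582]] [0.4816 0.2322 0.16  ]
len 0.07067799001877209 yaw 33.04721640332567
view c [0.4819 0.2324 0.16  ] 0.07098559315973636 33.93646132491927 0.011288306750092044
view c [0.4815 0.2322 0.16  ] 0.06966432115833808 32.285718441543935 0.009748207279114435
holder [array([0.4975, 0.2991]), array([0.5504, 0.2141]), array([0.4664, 0.1628])]
holder [array([0.4954, 0.3005]), array([0.5497, 0.216 ]), array([0.4733, 0.1543]), array([0.4133, 0.2461])]
bar edge L [ 0.5662 -0.219   0.206 ] [ 0.5961 -0.2281  0.206 ]
-19.947421000177272
-14.084978525037192
```

To row units: 155 mm / 1000 = 0.155, 140 mm / 1000 = 0.14, -10.5 degrees / 90 = -0.1167.

{"name": "send_rows", "arguments": {"rows": "0 0 -0.1167 0.018 0.155 0.14 1;0 0 -0.2333 0.018 0.155 0.14 1;0 0 -0.35 0.018 0.155 0.14 1;0 0 -0.4667 0.018 0.155 0.14 1;0 0 -0.5833 0.018 0.155 0.14 1;0 0 -0.7 0.018 0.155 0.14 1;0 0 -0.8167 0.018 0.155 0.14 1;0 0 -0.9333 0.018 0.155 0.14 1"}}

```text
time: 6.08
eef_pos: [0.483, 0.23, 0.28]
tcp_rot: [0.522, 0.853, -0.0, 0.0]
contact_force: [-0.5, -0.2, -0.3]
opening: 1.0
finger_force: 0.0
```

To row units: -84 degrees / 90 = -0.9333.

{"name": "send_rows", "arguments": {"rows": "0 0 -0.1167 0 0 0 1;0 0 -0.2333 0 0 0 1;0 0 -0.35 0 0 0 1;0 0 -0.4667 0 0 0 1;0 0 -0.5833 0 0 0 1;0 0 -0.7 0 0 0 1;0 0 -0.8167 0 0 0 1;0 0 -0.9333 0 0 0 1"}}

```text
time: 7.08
eef_pos: [0.4829, 0.23, 0.28]
tcp_rot: [-0.183, 0.983, -0.0, -0.0]
contact_force: [-0.6, 0.5, 0.2]
opening: 1.001
finger_force: 0.0
```

```bash
python3 -c "
from h import *
go([0.4816,0.2322,0.155],np.radians(213)); print(st()['qpos'],T()[0],st()['time'])"
```

```text
turn [ -0.01  -0.01 -11.89] shift [  0.4   2.6 125. ]
[ 0.2548 -0.0475  1.8877 -0.0003  1.3015 -1.6843] [0.4829 0.23   0.28  ] 7.075
```

To row units: 125 mm / 1000 = 0.125, 100 mm / 1000 = 0.1, -12 degrees / 90 = -0.1333.

{"name": "send_rows", "arguments": {"rows": "0 0 -0.1111 0 0.003 0.06 1;0 0 -0.1333 0 0.003 0.1 1;0 0 -0.1333 0 0.003 0.125 1;0 0 -0.1333 0 0.003 0.125 1;0 0 -0.1333 0 0.003 0.125 -1;0 0 -0.1333 0 0.003 0.125 -1;0 0 -0.1333 0 0.003 0.125 -1;0 0 -0.1333 0 0.003 0.125 -1", "grip_force": 60}}

```text
time: 8.07
eef_pos: [0.4814, 0.2346, 0.1557]
tcp_rot: [-0.283, 0.959, -0.0, 0.001]
contact_force: [2.2, -2.0, -0.1]
opening: 0.144
finger_force: 0.3
```

{"name": "send_rows", "arguments": {"rows": "0 0 0 0 0 0 -1;0 0 0 0 0 0 -1;0 0 0 0 0 0 -1"}}

```text
time: 8.45
eef_pos: [0.4817, 0.2346, 0.1558]
tcp_rot: [-0.283, 0.959, -0.0, 0.001]
contact_force: [-0.9, -0.5, 5.0]
opening: 0.103
finger_force: 60.6
```

To row units: -190 mm / 1000 = -0.19, -130 mm / 1000 = -0.13.

{"name": "send_rows", "arguments": {"rows": "0 0 0 0 0 -0.005 -1;0 0 0 0 0 -0.015 -1;0 0 0 0 0 -0.04 -1;0 0 0 0 0 -0.08 -1;0 0 0 0 0 -0.13 -1;0 0 0 0 0 -0.19 -1;0 0 0 0 0 -0.19 -1;0 0 0 0 0 -0.19 -1"}}

```text
time: 9.45
eef_pos: [0.4805, 0.2344, 0.3442]
tcp_rot: [-0.283, 0.959, 0.0, -0.001]
contact_force: [-0.3, -0.0, -3.3]
opening: 0.101
finger_force: 59.8
```

Run:
```python
from h import *
for i in range(3):
    cam('top'); s=st(); print(s['time'],s['eef_pos'],s['contact_force'],s['wrist_torque'],s['opening'],s['finger_force'])
pos,r=T(); n=np.array([0.5556,-0.219]); a=np.radians(-15.5); 
# target: 85mm outboard of notch
P=np.r_[n+0.09*np.array([np.cos(a),np.sin(a)]),0.345]
go(P,np.radians(75)); print(P)
for y in (165,120,75): go(P,np.radians(y))
```

```text
9.5 [0.4802 0.2342 0.3428] [-0.6695 -0.0396 -4.1314] [0.0172 0.0275 0.0221] 0.10128393759344988 59.818421602249146
9.55 [0.4801 0.2342 0.3423] [ 0.5978  0.2487 -2.7169] [ 0.0411 -0.0454  0.0094] 0.10302039953448536 59.81281042098999
9.6 [0.4801 0.2342 0.3422] [ 0.4033  0.084  -2.8191] [0.0085 0.0363 0.0112] 0.09970106577993011 59.81213092803955
turn [ -0.29  -0.24 137.9 ] shift [ 123.1 -488.8   -3. ]
[ 0.6423 -0.2431  0.345 ]
turn [-0.03 -0.3  47.9 ] shift [ 123.1 -488.8   -3. ]
turn [-0.15 -0.29 92.9 ] shift [ 123.1 -488.8   -3. ]
turn [ -0.29  -0.24 137.9 ] shift [ 123.1 -488.8   -3. ]
```

To row units: -380 mm / 1000 = -0.38, -325 mm / 1000 = -0.325, 80 degrees / 90 = 0.8889.

{"name": "send_rows", "arguments": {"rows": "0 0 0.1111 0 0 -0.043 -1;0 0 0.2222 0.01 -0.05 -0.043 -1;0 0 0.3333 0.023 -0.105 -0.043 -1;0 0 0.4444 0.035 -0.16 -0.043 -1;0 0 0.5556 0.047 -0.215 -0.043 -1;0 0 0.6667 0.059 -0.27 -0.043 -1;0 0 0.7778 0.072 -0.325 -0.043 -1;0 0 0.8889 0.084 -0.38 -0.043 -1"}}

```text
time: 10.6
eef_pos: [0.6171, -0.1319, 0.3857]
tcp_rot: [0.402, 0.916, 0.0, -0.002]
contact_force: [1.3, 1.3, -1.9]
opening: 0.103
finger_force: 59.8
```

Run:
```python
from h import *
go([0.6616,-0.2484,0.385],np.radians(74.5)); print(st()['time'],T()[0],st()['qpos'])
```

```text
turn [-0.17 -0.14 58.06] shift [-116.   -46.     0.3]
10.6 [ 0.6171 -0.1319  0.3857] [-0.3713  0.123   1.5232  0.0003  1.499  -1.1141]
```

To row units: -116 mm / 1000 = -0.116, -80 mm / 1000 = -0.08, 58 degrees / 90 = 0.6444.

{"name": "send_rows", "arguments": {"rows": "0 0 0.1111 -0.04 -0.02 0 -1;0 0 0.2222 -0.08 -0.035 0 -1;0 0 0.3333 -0.116 -0.046 0 -1;0 0 0.4444 -0.116 -0.046 0 -1;0 0 0.5556 -0.116 -0.046 0 -1;0 0 0.6444 -0.116 -0.046 0 -1;0 0 0.6444 -0.116 -0.046 0 -1;0 0 0.6444 -0.116 -0.046 0 -1"}}

```text
time: 11.6
eef_pos: [0.6621, -0.2464, 0.3866]
tcp_rot: [0.793, 0.609, -0.0, -0.001]
contact_force: [0.5, 0.2, -2.7]
opening: 0.105
finger_force: 59.8
```

Run:
```python
from h import *
for i in range(2): p=cam('scene')
print(st()['time'],T()[0],st()['tcp_rot'],st()['contact_force'])
go([0.6616,-0.2484,0.255],np.radians(74.5))
t=cam('top','top2'); g=p['color'][80:200,120:280]
cv2.imwrite('pics/c3.png',np.hstack([cv2.resize(g,(400,300),interpolation=cv2.INTER_CUBIC),cv2.resize(t['color'][150:240,290:410],(400,300),interpolation=cv2.INTER_CUBIC)])[:,:,::-1])
```

```text
11.7 [ 0.6622 -0.2464  0.3874] [ 0.7935  0.6086 -0.0002 -0.0005] [ 0.8057 -0.2663 -2.3846]
turn [-0.06 -0.01  0.48] shift [ -2.1   0.  132.4]
```

View pics/c3.png

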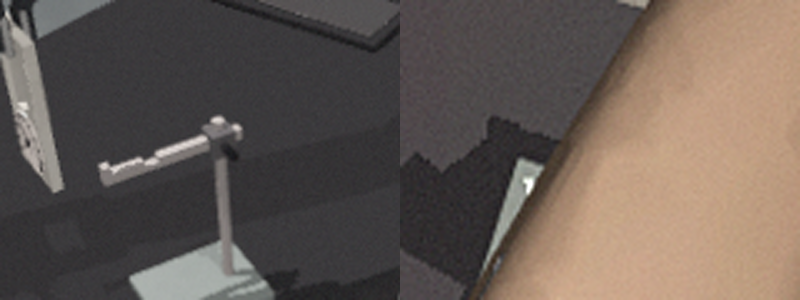

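The dial faces left and outward in the scene picture (plate at (30,110), bar tip at (105,170)), which is the correct way round. Now I refine the stand yaw from the base outline and post.

```bash
cat > e.py <<'E'
from h import *
import pickle
p1,p2=[pickle.load(open(n+'.pkl','rb')) for n in ('w1','w2')]
top=dict(p2); 
for n,p in (('w2',p2),('w1',p1)):
    im=p['color'].astype(int); 
    m=((im[...,1]-im[...,0]>3)&(im.min(2)>150)).astype(np.uint8)
    c=proj(p,[[0.52,-0.2,0.014]])[0]; k,l,s,cc=cv2.connectedComponentsWithStats(m)
    near=[(i,np.linalg.norm(cc[i]-c)) for i in range(1,k) if s[i,4]>300]; i=min(near,key=lambda t:t[1])[0]; print(n,s[i],cc[i],c)
    h=cv2.convexHull(np.argwhere(l==i)[:,::-1].astype(np.float32))[:,0]
    X=np.array([onz(p,u,0.014)[:2] for u in h])*1000
    r=cv2.minAreaRect(X.astype(np.float32)); print(r); print(np.round(cv2.boxPoints(r)))
# bar edge line, w1: bright vs dark left edge; report line of bar top left edge fitted
f=lambda x,y:onz(p1,(109+x/3.3333,29+y/3.3333),0.206)
for q in ([(92,300),(163,203)],[(191,159),(244,77)],[(215,180),(262,110)]):
    A,B=map(lambda t:f(*t),q); d=B-A; print('edge',A[:2],B[:2],np.degrees(np.arctan2(d[1],d[0])))
E
python3 e.py
```

```text
w2 [252 195  69  36 422] [276.0592 209.5758] [285.3541 219.9674]
((523.7889404296875, -185.56570434570312), (72.5616455078125, 130.9200897216797), 74.7413101196289)
[[ 451. -203.]
 [ 577. -238.]
 [ 596. -168.]
 [ 470. -133.]]
w1 [ 146   68   84   92 3727] [189.2954 113.5584] [180.3405 110.3281]
((515.471435546875, -214.73251342773438), (94.41700744628906, 128.76564025878906), 71.71648406982422)
[[ 440. -239.]
 [ 562. -280.]
 [ 591. -190.]
 [ 469. -150.]]
edge [ 0.5106 -0.2   ] [ 0.5497 -0.2141] -19.947421000177272
edge [ 0.5662 -0.219 ] [ 0.5961 -0.2281] -16.804318801573967
edge [ 0.5628 -0.2283] [ 0.5889 -0.2364] -17.370074239369476
```

```bash
cat > f.py <<'E'
from h import *
import pickle
p1,p2=[pickle.load(open(n+'.pkl','rb')) for n in ('w1','w2')]
def edge(p,rows,x0,x1,thr=150):
    g=cv2.cvtColor(p['color'],cv2.COLOR_RGB2GRAY).astype(float); o=[]
    for y in rows:
        r=g[y,x0:x1]; k=np.argmax(r>thr)
        if r[k]>thr and k>0: o.append((x0+k-1+(thr-r[k-1])/(r[k]-r[k-1]),y))
    return np.array(o)
e=edge(p1,range(45,122),120,215)
W=np.array([onz(p1,u,0.206)[:2] for u in e])
for lo,hi in ((52,76),(92,121)):
    m=(e[:,1]>=lo)&(e[:,1]<=hi); c=W[m].mean(0); v=np.linalg.svd(W[m]-c)[2][0]; print(lo,c,np.degrees(np.arctan2(v[1],v[0]))%180-180, np.std((W[m]-c)@[-v[1],v[0]]))
m=((e[:,1]>=52)&(e[:,1]<=76))|((e[:,1]>=92)&(e[:,1]<=121)); c=W[m].mean(0); v=np.linalg.svd(W[m]-c)[2][0]; v*=np.sign(v[0]); n=np.array([-v[1],v[0]])
print('all',c,np.degrees(np.arctan2(v[1],v[0])),np.std((W[m]-c)@n)); 
for u,q in zip(e[::3],W[::3]): print(u.round(1),((q-c)@v*1000).round(1),((q-c)@n*1000).round(1))
print('bar centre line pt',c-0.005*n, 'tool line offset mm', (T()[0][:2]-c+0.005*n)@n*1000)
# w2 base: looser mask
im=p2['color'].astype(int); m=((im[...,1]-im[...,0]>=0)&(im.min(2)>135)).astype(np.uint8); m[:, :240]=0; m[255:]=0;m[:185]=0
k,l,s,cc=cv2.connectedComponentsWithStats(m); i=1+np.argmax(s[1:,4]); h=np.argwhere(l==i)[:,::-1].astype(np.float32); X=np.array([onz(p2,u,0.014)[:2] for u in h])*1000; print(s[i],cv2.minAreaRect(X.astype(np.float32)))
E
python3 f.py
```

```text
52 [ 0.5813 -0.2225] -18.240323407254095 6.70744611777961e-05
92 [ 0.5269 -0.2044] -18.321024392568177 6.539025842878084e-05
all [ 0.5516 -0.2126] -18.365247147640968 6.81195948052948e-05
[183.4  45. ] 53.6 2.4
[181.4  48. ] 49.8 2.4
[182.3  51. ] 48.1 -0.1
[180.2  54. ] 44.2 -0.1
[178.1  57. ] 40.4 -0.0
[175.9  60. ] 36.4 0.1
[173.9  63. ] 32.6 0.0
[171.9  66. ] 28.7 0.0
[169.9  69. ] 24.8 -0.0
[167.8  72. ] 20.9 -0.0
[165.8  75. ] 16.9 -0.0
[165.3  78. ] 14.1 -1.4
[163.5  81. ] 10.3 -1.6
[161.5  84. ] 6.3 -1.7
[159.5  87. ] 2.3 -1.7
[155.5  90. ] -3.1 -0.1
[153.3  93. ] -7.3 0.0
[151.3  96. ] -11.4 0.0
[149.3  99. ] -15.5 -0.0
[147.3 102. ] -19.6 -0.1
[145.3 105. ] -23.8 -0.1
[143.2 108. ] -28.0 -0.1
[141.1 111. ] -32.2 -0.1
[138.9 114. ] -36.6 0.1
[136.9 117. ] -40.8 0.0
[134.9 120. ] -45.1 -0.0
bar centre line pt [ 0.55   -0.2174] tool line offset mm 7.784642578312184
[ 251  194   71   57 3410] ((517.7852783203125, -206.39613342285156), (113.98570251464844, 132.03857421875), 71.85237884521484)
```

Run:
```python
from h import *
go([0.6612,-0.2542,0.254],np.radians(71.7))
```

```text
turn [-0.03 -0.01  3.26] shift [ -7.8   1.1 133.7]
```

To row units: 133.5 mm / 1000 = 0.1335, 120 mm / 1000 = 0.12, 3.3 degrees / 90 = 0.0367.

{"name": "send_rows", "arguments": {"rows": "0 0 0.0367 -0.008 0.001 0.05 -1;0 0 0.0367 -0.008 0.001 0.09 -1;0 0 0.0367 -0.008 0.001 0.12 -1;0 0 0.0367 -0.008 0.001 0.1335 -1;0 0 0.0367 -0.008 0.001 0.1335 -1;0 0 0.0367 -0.008 0.001 0.1335 -1"}}

```text
time: 12.5
eef_pos: [0.662, -0.2549, 0.257]
tcp_rot: [0.811, 0.585, 0.001, 0.002]
contact_force: [-0.3, -0.2, -1.2]
opening: 0.104
finger_force: 59.7
```

Run:
```python
from h import *
p=cam('scene'); q=cam('wrist')
s=st(); print(s['time'],T()[0],s['tcp_rot'],s['contact_force'])
n=np.array([.5568,-.2197]); a=np.radians(-18.3); v=np.array([np.cos(a),np.sin(a)])
for d in (0.06,0.02,0): go(np.r_[n+d*v,.254],np.radians(71.7))
cv2.imwrite('pics/c4.png',np.hstack([cv2.resize(p['color'][80:200,110:270],(400,300),interpolation=cv2.INTER_CUBIC),cv2.resize(q['color'],(400,300))])[:,:,::-1])
```

```text
12.6 [ 0.662  -0.2549  0.2571] [0.811  0.585  0.0008 0.0018] [-0.4055 -0.1269 -1.2344]
turn [ 0.22  0.04 -0.09] shift [  0.3 -50.9   2.9]
turn [ 0.22  0.04 -0.09] shift [  0.2 -90.9   2.7]
turn [ 0.22  0.04 -0.09] shift [   0.2 -110.9    2.6]
```

View pics/c4.png

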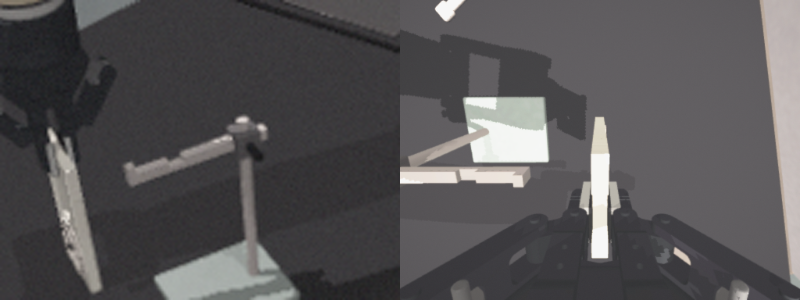

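```bash
cat > g.py <<'E'
from h import *
import pickle
p=cam('wrist','w5'); pickle.dump(p,open('w5.pkl','wb'))
g=cv2.cvtColor(p['color'],cv2.COLOR_RGB2GRAY).astype(float)
e=[]
for x in range(2,168,2):
    c=g[200:250,x]; k=len(c)-1-np.argmax(c[::-1]>130)
    if c[k]>130 and k<len(c)-1: e.append((x,200+k+(c[k]-130)/(c[k]-c[k+1])))
e=np.array(e); print(e[::4].T.round(1))
c0=np.array([.55,-.2174]); a=np.radians(-18.35); v=np.array([np.cos(a),np.sin(a)]); n=np.array([-v[1],v[0]])
for z in (.200,.206,.212):
    W=np.array([onz(p,u,z)[:2] for u in e]); print(z,'s',((W-c0)@v*1000)[::6].round(1),'lat',((W-c0)@n*1000)[::6].round(1))
p1=pickle.load(open('w1.pkl','rb'))
for z in (.2,.206,.212):  # same for w1 left edge
    W=np.array([onz(p1,u,z)[:2] for u in ((149.3,99),(171.9,66))]); print('w1',z,((W-c0)@n*1000).round(1))
E
python3 g.py
```

```text
[[  2.   10.   18.   26.   34.   42.   50.   58.   66.   74.   82.   90.
   98.  106.  114.  122.  130.  138.  146.  154.  162. ]
 [234.9 234.9 234.9 234.8 234.7 234.6 234.6 234.6 234.6 233.  230.7 230.6
  234.3 234.4 234.4 234.4 234.4 234.4 239.6 239.7 232.3]]
0.2 s [-54.9 -46.6 -38.4 -30.1 -21.9 -13.7  -5.2   3.3  11.   19.2  27.4  35.6
  43.4  51.7] lat [-10.3 -10.3 -10.3 -10.1 -10.1 -10.2  -9.   -7.2  -9.9 -10.  -10.1 -10.1
 -14.  -13.2]
0.206 s [-49.2 -41.2 -33.2 -25.2 -17.2  -9.3  -1.2   7.1  14.6  22.5  30.4  38.3
  45.8  53.9] lat [ -7.6  -7.6  -7.6  -7.4  -7.4  -7.4  -6.3  -4.6  -7.2  -7.3  -7.4  -7.4
 -11.2 -10.3]
0.212 s [-43.5 -35.7 -28.  -20.3 -12.6  -4.9   2.9  10.9  18.1  25.7  33.4  41.
  48.3  56.1] lat [-4.9 -4.8 -4.8 -4.6 -4.7 -4.7 -3.6 -2.  -4.5 -4.6 -4.6 -4.7 -8.3 -7.5]
w1 0.2 [6.8 6.8]
w1 0.206 [5. 5.]
w1 0.212 [3.3 3.3]
```

To row units: -60 mm / 1000 = -0.06, -50 mm / 1000 = -0.05.

{"name": "send_rows", "arguments": {"rows": "0 0 0 0 -0.015 0 -1;0 0 0 0 -0.03 0 -1;0 0 0 0 -0.04 0 -1;0 0 0 0 -0.05 0 -1;0 0 0 0 -0.06 0 -1;0 0 0 0 -0.06 0 -1"}}

```text
time: 13.4
eef_pos: [0.6038, -0.2353, 0.2547]
tcp_rot: [0.811, 0.585, 0.0, 0.0]
contact_force: [0.4, 0.7, -3.1]
opening: 0.098
finger_force: 59.8
```

To row units: -50 mm / 1000 = -0.05, -40 mm / 1000 = -0.04.

{"name": "send_rows", "arguments": {"rows": "0 0 0 0 -0.01 0 -1;0 0 0 0 -0.02 0 -1;0 0 0 0 -0.03 0 -1;0 0 0 0 -0.04 0 -1;0 0 0 0 -0.05 0 -1;0 0 0 0 -0.05 0 -1;0 0 0 0 -0.05 0 -1"}}

```text
time: 14.28
eef_pos: [0.5569, -0.2198, 0.2547]
tcp_rot: [0.811, 0.585, 0.0, 0.0]
contact_force: [0.6, 0.3, -1.9]
opening: 0.103
finger_force: 59.8
```

Run:
```python
from h import *
p=cam('scene'); q=cam('wrist')
s=st(); print(s['time'],T()[0],s['tcp_rot'],s['contact_force'],s['wrist_torque'])
go([.5573,-.2208,.2571],np.radians(71.7))
cv2.imwrite('pics/c5.png',np.hstack([cv2.resize(p['color'][90:195,120:260],(400,300),interpolation=cv2.INTER_CUBIC),cv2.resize(q['color'][140:320,100:340],(400,300))])[:,:,::-1])
```

```text
14.375 [ 0.557  -0.2199  0.2546] [0.8111 0.585  0.0001 0.0001] [-1.0012 -0.0337 -2.4592] [ 0.0179  0.0309 -0.036 ]
turn [ 0.02 -0.   -0.1 ] shift [-0.8  0.5 -2.5]
```

View pics/c5.png

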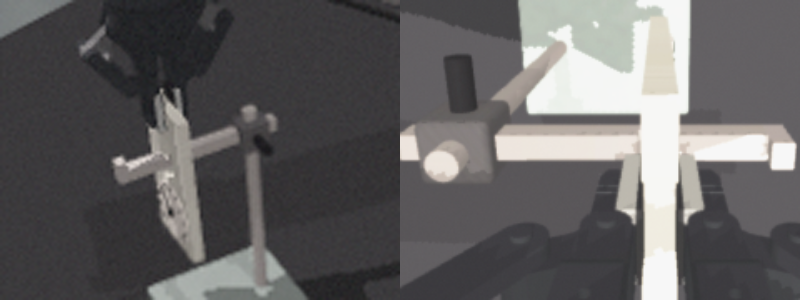

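The left view shows the bar passing through the slot, and the right one shows the plate square to the bar and over the notch. Now I lower by feel.

To row units: 13 mm / 1000 = 0.013, 12 mm / 1000 = 0.012.

{"name": "send_rows", "arguments": {"rows": "0 0 0 -0.001 0.0005 0.004 -1;0 0 0 -0.001 0.0005 0.008 -1;0 0 0 -0.001 0.0005 0.011 -1;0 0 0 -0.001 0.0005 0.012 -1;0 0 0 -0.001 0.0005 0.013 -1;0 0 0 -0.001 0.0005 0.013 -1;0 0 0 -0.001 0.0005 0.013 -1"}}

```text
time: 15.25
eef_pos: [0.557, -0.2209, 0.2417]
tcp_rot: [0.811, 0.585, 0.0, 0.0]
contact_force: [0.6, 0.4, -2.5]
opening: 0.099
finger_force: 59.8
```

{"name": "send_rows", "arguments": {"rows": "0 0 0 0 0 0.0005 -1;0 0 0 0 0 0.001 -1;0 0 0 0 0 0.001 -1"}}

```text
time: 15.62
eef_pos: [0.5569, -0.2209, 0.2405]
tcp_rot: [0.811, 0.585, -0.0, -0.0]
contact_force: [0.1, 0.7, -3.9]
opening: 0.104
finger_force: 59.8
```

To row units: 1 mm / 1000 = 0.001, 0.5 mm / 1000 = 0.0005.

{"name": "send_rows", "arguments": {"rows": "0 0 0 0 0 0.0005 -1;0 0 0 0 0 0.001 -1;0 0 0 0 0 0.001 -1"}}

```text
time: 16.0
eef_pos: [0.5569, -0.2208, 0.2394]
tcp_rot: [0.811, 0.585, -0.0, -0.0]
contact_force: [0.1, 0.0, -3.0]
opening: 0.099
finger_force: 59.8
```

To row units: 1 mm / 1000 = 0.001, 0.5 mm / 1000 = 0.0005.

{"name": "send_rows", "arguments": {"rows": "0 0 0 0 0 0.0005 -1;0 0 0 0 0 0.001 -1;0 0 0 0 0 0.001 -1"}}

```text
time: 16.38
eef_pos: [0.5569, -0.2208, 0.2384]
tcp_rot: [0.811, 0.585, -0.0, -0.0]
contact_force: [-0.2, -0.5, -2.8]
opening: 0.104
finger_force: 59.8
```

{"name": "send_rows", "arguments": {"rows": "0 0 0 0 0 0.0005 -1;0 0 0 0 0 0.001 -1;0 0 0 0 0 0.001 -1"}}

```text
time: 16.75
eef_pos: [0.5569, -0.2208, 0.2374]
tcp_rot: [0.811, 0.585, -0.0, -0.0]
contact_force: [-0.4, 0.2, -2.5]
opening: 0.105
finger_force: 59.8
```

To row units: 1 mm / 1000 = 0.001, 0.5 mm / 1000 = 0.0005.

{"name": "send_rows", "arguments": {"rows": "0 0 0 0 0 0.0005 -1;0 0 0 0 0 0.001 -1;0 0 0 0 0 0.001 -1"}}

```text
time: 17.12
eef_pos: [0.5569, -0.2208, 0.2364]
tcp_rot: [0.811, 0.585, -0.0, -0.0]
contact_force: [0.5, 0.6, -1.9]
opening: 0.101
finger_force: 59.8
```

To row units: 1 mm / 1000 = 0.001, 0.5 mm / 1000 = 0.0005.

{"name": "send_rows", "arguments": {"rows": "0 0 0 0 0 0.0005 -1;0 0 0 0 0 0.001 -1;0 0 0 0 0 0.001 -1"}}

```text
time: 17.5
eef_pos: [0.5569, -0.2208, 0.2354]
tcp_rot: [0.811, 0.585, -0.0, -0.0]
contact_force: [-0.3, -0.2, -2.6]
opening: 0.1
finger_force: 59.8
```

To row units: 1 mm / 1000 = 0.001, 0.5 mm / 1000 = 0.0005.

{"name": "send_rows", "arguments": {"rows": "0 0 0 0 0 0.0005 -1;0 0 0 0 0 0.001 -1;0 0 0 0 0 0.001 -1"}}

```text
time: 17.88
eef_pos: [0.5569, -0.2208, 0.2344]
tcp_rot: [0.811, 0.585, -0.0, -0.0]
contact_force: [0.2, 0.1, -2.9]
opening: 0.101
finger_force: 59.8
```

To row units: 1 mm / 1000 = 0.001, 0.5 mm / 1000 = 0.0005.

{"name": "send_rows", "arguments": {"rows": "0 0 0 0 0 0.0005 -1;0 0 0 0 0 0.001 -1;0 0 0 0 0 0.001 -1"}}

```text
time: 18.25
eef_pos: [0.5569, -0.2208, 0.2334]
tcp_rot: [0.811, 0.585, -0.0, -0.0]
contact_force: [1.0, 0.7, -2.6]
opening: 0.103
finger_force: 59.8
```

To row units: 1 mm / 1000 = 0.001, 0.5 mm / 1000 = 0.0005.

{"name": "send_rows", "arguments": {"rows": "0 0 0 0 0 0.0005 -1;0 0 0 0 0 0.001 -1;0 0 0 0 0 0.001 -1"}}

```text
time: 18.62
eef_pos: [0.5569, -0.2208, 0.2325]
tcp_rot: [0.811, 0.585, -0.0, -0.0]
contact_force: [0.1, -0.1, -2.9]
opening: 0.106
finger_force: 59.8
```

To row units: 1 mm / 1000 = 0.001, 0.5 mm / 1000 = 0.0005.

{"name": "send_rows", "arguments": {"rows": "0 0 0 0 0 0.0005 -1;0 0 0 0 0 0.001 -1;0 0 0 0 0 0.001 -1"}}

```text
time: 19.0
eef_pos: [0.5569, -0.2208, 0.2314]
tcp_rot: [0.811, 0.585, -0.0, -0.0]
contact_force: [-0.5, -0.2, -2.6]
opening: 0.104
finger_force: 59.8
```

{"name": "send_rows", "arguments": {"rows": "0 0 0 0 0 0.0005 -1;0 0 0 0 0 0.0005 -1"}}

```text
time: 19.25
eef_pos: [0.557, -0.2209, 0.2312]
tcp_rot: [0.811, 0.585, 0.0, 0.0]
contact_force: [0.0, 0.5, -3.1]
opening: 0.104
finger_force: 59.8
```

To row units: 0.5 mm / 1000 = 0.0005.

{"name": "send_rows", "arguments": {"rows": "0 0 0 0 0 0.0005 -1;0 0 0 0 0 0.0005 -1"}}

```text
time: 19.5
eef_pos: [0.557, -0.2209, 0.2309]
tcp_rot: [0.811, 0.585, 0.0, 0.0]
contact_force: [-1.0, 0.8, 0.3]
opening: 0.103
finger_force: 60.0
```

To row units: 2 mm / 1000 = 0.002, -1.5 mm / 1000 = -0.0015.

{"name": "send_rows", "arguments": {"rows": "0 0 0 0 0 -0.0015 -1;0 0 0 0 0.001 -0.0015 -1;0 0 0 0 0.002 -0.0015 -1;0 0 0 0 0.002 -0.0015 -1"}}

```text
time: 20.0
eef_pos: [0.5589, -0.2215, 0.2318]
tcp_rot: [0.811, 0.585, -0.0, -0.0]
contact_force: [-0.1, -0.5, -3.2]
opening: 0.101
finger_force: 59.8
```

To row units: 1 mm / 1000 = 0.001, 0.5 mm / 1000 = 0.0005.

{"name": "send_rows", "arguments": {"rows": "0 0 0 0 0.0005 0 -1;0 0 0 0 0.001 0 -1;0 0 0 0 0.001 0 -1"}}

```text
time: 20.38
eef_pos: [0.5594, -0.2216, 0.2318]
tcp_rot: [0.811, 0.585, -0.0, -0.001]
contact_force: [-2.4, 0.8, -1.5]
opening: 0.101
finger_force: 59.9
```

To row units: 1 mm / 1000 = 0.001, 0.5 mm / 1000 = 0.0005.

{"name": "send_rows", "arguments": {"rows": "0 0 0 0 0.0005 0 -1;0 0 0 0 0.001 0 -1;0 0 0 0 0.001 0 -1"}}

```text
time: 20.75
eef_pos: [0.5596, -0.2217, 0.2316]
tcp_rot: [0.811, 0.585, -0.001, -0.002]
contact_force: [-5.6, 1.1, -1.1]
opening: 0.106
finger_force: 60.0
```

Lateral contact at about +2.4 mm confirms the plate is inside the notch and near its centre. Now I centre it and set it down.

To row units: -4.5 mm / 1000 = -0.0045, -2 mm / 1000 = -0.002.

{"name": "send_rows", "arguments": {"rows": "0 0 0 0 -0.002 0 -1;0 0 0 0 -0.0045 0 -1;0 0 0 0 -0.0045 0 -1;0 0 0 0 -0.0045 0.0005 -1;0 0 0 0 -0.0045 0.001 -1;0 0 0 0 -0.0045 0.0013 -1;0 0 0 0 -0.0045 0.0013 -1"}}

```text
time: 21.62
eef_pos: [0.5567, -0.2208, 0.231]
tcp_rot: [0.811, 0.585, 0.0, 0.0]
contact_force: [-0.4, 0.3, -1.3]
opening: 0.104
finger_force: 59.9
```

To row units: 0.3 mm / 1000 = 0.0003.

{"name": "send_rows", "arguments": {"rows": "0 0 0 0 0 0.0003 -1;0 0 0 0 0 0.0003 -1;0 0 0 0 0 0.0003 -1"}}

```text
time: 22.0
eef_pos: [0.5567, -0.2208, 0.2309]
tcp_rot: [0.811, 0.585, 0.0, 0.0]
contact_force: [0.3, -1.1, -0.3]
opening: 0.101
finger_force: 60.1
```

Run:
```python
from h import *
f=[]
for i in range(6): cam('scene'); f.append(np.r_[st()['contact_force'],st()['wrist_torque']])
print(np.mean(f,0),T()[0],st()['tcp_rot'],st()['time'])
```

```text
[-0.0766  0.5012  0.941   0.0098  0.0173  0.0042] [ 0.5567 -0.2208  0.2308] [0.8111 0.585  0.0002 0.0003] 22.3
```

Run:
```python
import cv2
i=cv2.imread('pics/w5.png')[140:340,200:310]; cv2.imwrite('pics/c6.png',cv2.resize(i,None,fx=3,fy=3,interpolation=cv2.INTER_CUBIC))
from h import *
import pickle
p=pickle.load(open('w5.pkl','rb')); P=np.array([.662,-.2549]); a=np.radians(71.7); u=np.array([np.cos(a),np.sin(a)])
for z in (.2571+.0043,):
  for d in (-.035,0,.035): print(d,(proj(p,[np.r_[P+d*u,z]])[0]-[200,140])*3)
```

```text
-0.035 [165.7637 572.5834]
0 [165.3273 388.979 ]
0.035 [164.8211 175.634 ]
```

View pics/c6.png

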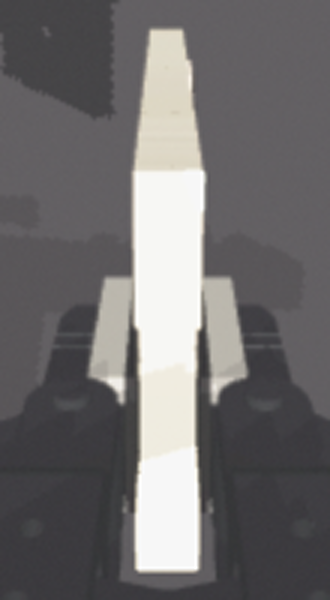

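The strip ends at rows 171 and 571 match the predicted 175 and 572, so the plate is centred in the grip to within 1 mm. Releasing gently.

{"name": "send_rows", "arguments": {"rows": "0 0 0 0 0 0 -0.78;0 0 0 0 0 0 -0.74;0 0 0 0 0 0 -0.7;0 0 0 0 0 0 -0.6;0 0 0 0 0 0 -0.5;0 0 0 0 0 0 -0.4;0 0 0 0 0 0 -0.4;0 0 0 0 0 0 -0.4", "grip_force": 20}}

```text
time: 23.3
eef_pos: [0.5565, -0.2207, 0.2304]
tcp_rot: [0.811, 0.585, -0.0, -0.0]
contact_force: [0.2, -0.3, 0.3]
opening: 0.302
finger_force: 0.0
```

To row units: -140 mm / 1000 = -0.14, -100 mm / 1000 = -0.1.

{"name": "send_rows", "arguments": {"rows": "0 0 0 0 0 -0.003 -0.4;0 0 0 0 0 -0.008 -0.4;0 0 0 0 0 -0.015 -0.4;0 0 0 0 0 -0.03 -0.4;0 0 0 0 0 -0.06 -0.4;0 0 0 0 0 -0.1 -0.4;0 0 0 0 0 -0.14 -0.4;0 0 0 0 0 -0.14 -0.4"}}

```text
time: 24.3
eef_pos: [0.5578, -0.2214, 0.3768]
tcp_rot: [0.811, 0.585, 0.002, 0.005]
contact_force: [-0.3, -0.5, 0.3]
opening: 0.302
finger_force: 0.0
```

Run:
```python
from h import *
p=cam('scene'); 
for i in range(8): cam('top')
p2=cam('scene'); q=cam('wrist','w6')
print(st()['time'],T()[0],st()['contact_force'],st()['opening'])
a,b=p['color'][90:200,120:270].astype(int),p2['color'][90:200,120:270].astype(int); print('motion',np.abs(a-b).mean())
cv2.imwrite('pics/c7.png',np.hstack([cv2.resize(p2['color'][100:190,135:255],(400,300),interpolation=cv2.INTER_CUBIC),cv2.resize(q['color'][140:320,100:340],(400,300))])[:,:,::-1])
```

```text
24.85 [ 0.5564 -0.2206  0.3698] [-0.3862  0.081   0.1867] 0.29833813437848666
motion 2.1157777777777778
```

View pics/c7.png

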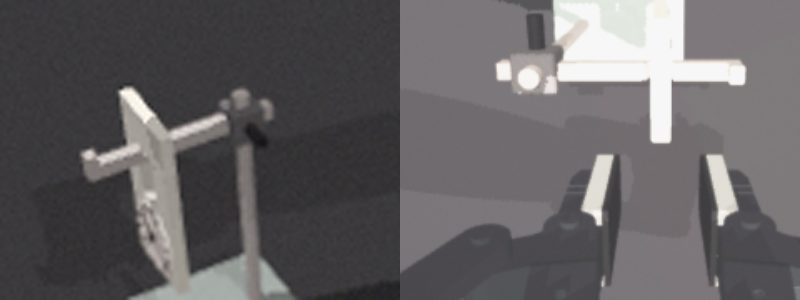

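The plate hangs upright and square in the notch, with the dial facing outward and the gripper well clear above it. Handing in.

```bash
python3 -c "
from h import *
print(ctrl.sign_off())"
```

```text
the job is handed in; nothing more can be done
None
```

The dial plate is hanging in the hook bar's notch, dial facing outward, upright and square in the last pictures, and I handed the job in at about 25 s; `sign_off` gave no verdict.

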